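Add an instrument case to the sloping rack

TASK

Take the instrument case lying on the table and set it down gently, flat on the sloping rack, at the open end of the row beside the two cases already there: lengthwise up the slope like them, lower end on the ledge, and keep hold of it until it lies on the slope. Close the row up so that all three cases stand side by side without gaps, snug against the rack's end wall and resting on the ledge. Do not bump the light bar above the rack and leave everything else on the table where it is.

Things in the scene. Friction and masses are not known exactly. Their poses are not given: they have to be found in the camera images.
- case_new: the instrument case that lies flat on the table left of the rack: a closed stainless box 80 mm long (its x axis), 40 mm wide (its y axis), 30 mm high (its z axis), about 140 g; origin at the centre of its underside
- case_mid: an identical case (80 x 40 x 30 mm) already on the rack's sloping face, the farther of the two from the end wall; long side up the slope, lower end on the ledge; origin at the centre of its underside, x axis up the slope
- case_wall: an identical case on the sloping face, the one nearer the end wall; same axes
- slope: the rack's sloping face, rising 30 degrees away from the robot, 150 mm up the slope by 300 mm wide. Origin in the corner where face, ledge and end wall meet, 30 mm above the table. x axis up the slope, y axis along the ledge away from the end wall (to the robot's left), z axis square out of the face. A case seated on the ledge has its origin at x = 40 mm, z = 0
- rack: the fixed white rack that carries the sloping face; origin on the table under its centre, 312 mm wide along its y axis. A steel ledge, 18 mm proud of the face, runs along the face's lower edge (x = 0 of the face); a steel end wall, 36 mm proud, closes its right end (y = 0 of the face); the left end (y = 300 mm) is open
- lamp: fixed light bar above the rack, in the way of a tool coming straight down: a level bar 18 mm thick, along the ledge direction. Origin on the table under the rack's centre, x axis level away from the robot, y along the ledge. Bar's centre line: x = -20, z = 236, y -150 to 150 mm; posts 10 mm thick at x = 88, y = -100 and 100 mm, with arms forward to the bar
- dish: open stainless bowl, 84 mm across, 34 mm high; origin under its centre; a bystander
- jar: white ointment jar with lid, 54 mm across, 58 mm high; origin under its centre; a bystander
- tape: roll of paper tape lying flat, 72 mm across, 24 mm high; origin under its centre; a bystander
- can: tall powder can, 76 mm across, 190 mm high; origin under its centre; a bystander
- mask: anaesthesia mask standing on its 94 mm wide brown rim, clear cone 80 mm high; origin under its centre; a bystander
- brush: brush lying flat, 170 mm long; origin near its middle, x axis along it; a bystander
- mug: white mug, 80 mm across, 90 mm high, handle on its +y side; origin under its centre; a bystander
Not all that is in view belongs to the job. What is shaped like the case_new but purple is not meant.

How it is judged:
By the outcome, as a careful person would: the job done as asked, in the order asked, and still so for the second after the job is handed in, with the robot touching nothing.
It also fails if it takes over 58 s, if anything falls off the work surface, if the arm or the gripper's body presses on something with over 40 N, if the wrist force passes 120 N, or if a joint passes its speed limit or range.

ROBOT

A 7-joint arm with a two-finger parallel gripper is mounted at the origin on the work surface. World frame = base frame: x ahead of the robot, y to its left, z up, the work surface at z = 0. Lengths are in m, angles in rad, forces in N, time in s.
With the tool pointing down it reaches from about 0.35 to 0.9 m from the base axis. Payload 8.1 kg.
Tool frame: the origin (TCP) lies midway between the tips of the shut fingers; the grasp point (between the pads) lies 19 mm behind it; z points along the fingers, y is the line along which they close (so a half turn about z gives the same grasp; the last joint's range is limited). The gripper opens to 92 mm and grips with 3 to 60 N. Pads are 19 mm wide; open, the fingers measure 130 mm over their backs; the gripper's body (75 mm by 190 mm) begins 47 mm behind the grasp point.
Start: joints at [-1.294, 0.434, 0.025, 1.573, -0.012, 1.134, -0.075], TCP at [0.232, 0.58, 0.227] pointing down, gripper open.
Joint ranges: [-2.62, 2.62], [-0.44, 2.09], [-1.27, 1.32], [0.08, 2.57], [-1.32, 4.46], [0.12, 2], [-2.74, 2.74]. Speed limits (rad/s): [2.22, 2.22, 3.01, 3.01, 3.14, 3.14, 3.14].

INTERFACE

Orientations are given as a rotation vector (axis times angle).
In Python, from cell import observe, cams, job gives the robot as it stands. The module is installed in compiled form; this text tells all that it offers.
- The arm moves only by the tool step_arm, never from a script. Its argument "steps" is a list of rows, each a list of 6 numbers: the shift along the world's x, y, z in mm, then the turn, a rotation vector about the world's x, y, z in rad. In form: [[dx, dy, dz, rx, ry, rz], ...]. A call has 1 to 20 rows; each row shifts and turns the commanded pose from where the row before left it; what a row does not reach is not made up. A row lasts 1/12 s, in which the tool goes at most 41.7 mm and 7.16 degrees, less where a joint would pass 70% of its speed; a pose out of reach is approached as far as the arm can. A call with a gripper value outside its range is refused whole. "gripper" is the opening, from 0 (shut) to 1 (fully open), set as the call begins (left out, the last holds). The fingers move at their own pace and stop on an object; "force" is the grip in N (left out, the last holds). Time passes only in rows, so rows that do not move let the fingers close. It gives the time, the measured TCP pose, the force, the opening and the grip force at its end, in the units of the state.
- observe(): the state, without advancing time (a new reading comes with each control period).
- cams.get_image(name): name is "scene" or "top" or "wrist"; returns the picture (384x512x3 uint8, red, green, blue); there is no depth.
- cams.get_calibration(name): a dict with "fov_y" (degrees; the focal length in pixels is half the picture's height over the tangent of half this angle, whatever the lens; pixels are square), "cx", "cy" (the principal point, pixels), "world_to_cam" (4x4, takes a point from world to camera coordinates). Camera axes: x right, y up, looking along -z (the intrinsics and any distortion apply to the point x, -y, -z); pixel columns grow to the right and rows downward; lengths in m; the calibration is good to about 2 mm. A picture is of the moment at which its call begins: read the wrist's pose just before it. get_calibration takes no time and is no camera call; for the wrist camera it gives the pose at the moment of the call.
- job.sign_off(): hands the job in; it is judged then, once.
The state is a dict: "clock": time; "joints": joint angles; "dq": joint speeds; "joint_efforts": joint torques, N m; "position": TCP position; "ee_rot": TCP orientation; "force": force on the tool from outside, world axes, zero at the start; "ft_torque": the same for the moment, N m; "width": opening from 0.0 (shut) to 1.0 (fully open); "gripper_force": force on a finger pad.
Only numpy, scipy, OpenCV 4.12 (cv2) and the standard library are available. Lean on these libraries where they do the work, as an engineer would, in place of code of your own. Each camera call takes 0.05 s, during which the arm holds its last target. There are 200 camera calls.

## Working session

There is one attempt and no reset: what is moved stays moved. The work goes in short steps, Python scripts to look and compute and a tool call to move; the robot and the scene stay as the last step left them, time stands still between calls to the robot, and variables do not carry over. Pictures are saved under pics/ and viewed, at most 10 in all, crops included, and the job is handed in when it is done.

Besides the shell and the picture viewer there is one more tool, called after "Call:" by a JSON object that holds its "op" and its "data". step_arm: Moves the arm, as the interface text tells. Its arguments: {"type":"object","properties":{"steps":{"type":"array","items":{"type":"array","items":{"type":"number"}}},"gripper":{"type":"number"},"force":{"type":"number"}},"required":["steps"]}

```bash
mkdir -p pics; python3 - <<'E'
from cell import observe,cams,job
import cv2,numpy as np
s=observe();print(s)
for n in("scene","top"):
    im=cams.get_image(n);cv2.imwrite(f"pics/{n}0.png",im[:,:,::-1]);c=cams.get_calibration(n);print(n,c)
print(cams.get_calibration("wrist"))
E
```

```text
{'clock': 0.0, 'joints': array([-1.29358876,  0.43519127,  0.02495763,  1.57407556, -0.01161064,
        1.13400541, -0.07511961]), 'dq': array([ 1.14264564e-03, -7.74104491e-05, -6.60744380e-04,  1.42260908e-04,
       -7.18847821e-04,  9.65299461e-04,  5.95019999e-04]), 'joint_efforts': array([ 1.14906680e-05, -6.67846799e+01,  9.84985940e-01, -3.14461613e+01,
       -6.05136459e-02,  4.29449393e-02,  1.71904444e-04]), 'position': array([0.23156798, 0.57997643, 0.22597282]), 'ee_rot': array([-5.93112047e-01, -3.08492482e+00,  2.39592790e-03]), 'force': array([-0.14464218,  0.05794666,  0.06960061]), 'ft_torque': array([-0.02346046,  0.02377059, -0.06417942]), 'gripper_force': 0.0, 'width': 1.00169889873382}
scene {'fov_y': 48.93603352060304, 'cx': 256.4891294302928, 'cy': 192.87293483774204, 'world_to_cam': array([[ 0.17026933,  0.98538885,  0.00414439, -0.12136467],
       [-0.61048702,  0.10218523,  0.78540676,  0.2460127 ],
       [ 0.77350757, -0.13626078,  0.61896611, -1.80625463],
       [ 0.        ,  0.        ,  0.        ,  1.        ]])}
top {'fov_y': 50.60687657542693, 'cx': 252.26273879184447, 'cy': 190.53503585255777, 'world_to_cam': array([[ 0.00631159, -0.99996997,  0.00449617,  0.0324223 ],
       [ 0.99189571,  0.00683107,  0.12687097, -0.51288421],
       [-0.12689788,  0.00365897,  0.99190904, -1.49597431],
       [ 0.        ,  0.        ,  0.        ,  1.        ]])}
{'fov_y': 69.14068092812404, 'cx': 260.3221112127025, 'cy': 188.8308931755768, 'world_to_cam': array([[ 0.37142823,  0.92846058, -0.00142178, -0.62419144],
       [-0.88383854,  0.35310744, -0.30682988,  0.03880199],
       [-0.28437741,  0.11522191,  0.95176331, -0.39150964],
       [ 0.        ,  0.        ,  0.        ,  1.        ]])}
```

```bash
python3 - <<'E'
import cv2
for n in("scene","top"):
    cv2.imwrite(f"pics/{n}0b.png",cv2.resize(cv2.imread(f"pics/{n}0.png"),(800,600),interpolation=cv2.INTER_CUBIC))
E
```

```text
(no output)
```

View pics/top0b.png

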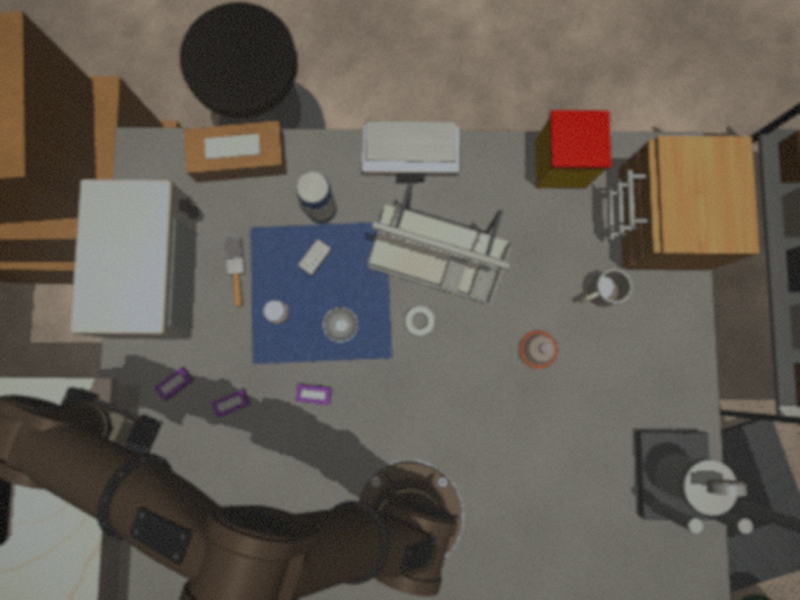

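View pics/scene0b.png

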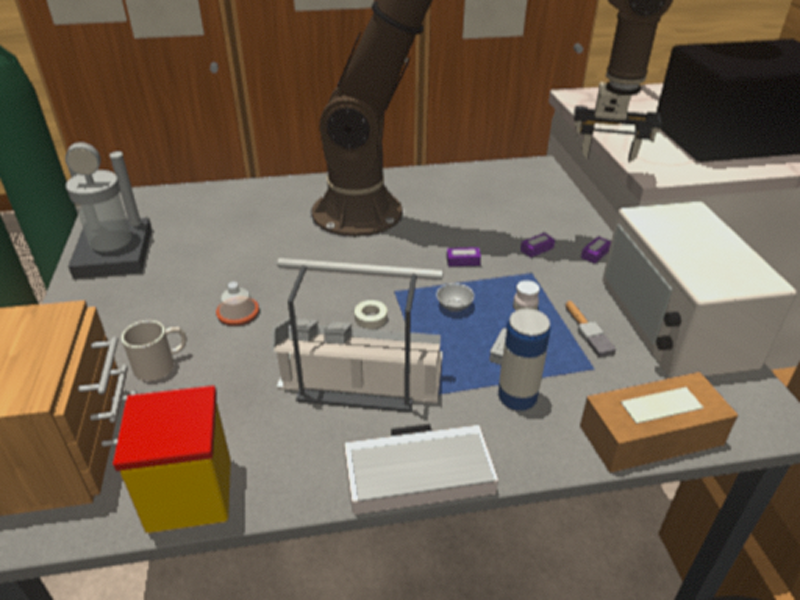

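```bash
cat > h.py <<'E'
from cell import observe,cams,job
import cv2,numpy as np
from scipy.spatial.transform import Rotation as R
def K(c): f=192/np.tan(np.radians(c['fov_y'])/2); return f,c['cx'],c['cy']
def proj(c,P):
    f,cx,cy=K(c);q=np.atleast_2d(P)@c['world_to_cam'][:3,:3].T+c['world_to_cam'][:3,3]
    return np.c_[cx-f*q[:,0]/q[:,2],cy+f*q[:,1]/q[:,2]]
def ray(c,u,v):
    f,cx,cy=K(c);d=np.array([(u-cx)/f,-(v-cy)/f,-1]);W=c['world_to_cam'];return -W[:3,:3].T@W[:3,3],W[:3,:3].T@d
def onz(c,u,v,z):
    o,d=ray(c,u,v);return o+d*(z-o[2])/d[2]
E
python3 - <<'E'
from h import *
t=cams.get_calibration('top');k=.64
for n,u,v,z in [('new',314,256,.03),('bar1',375,225,.236),('bar2',508,265,.236),('can',314,182,.19),('jar',275,311,.058),('dish',340,324,.034),('tape',420,320,.024)]: print(n,onz(t,u*k,v*k,z).round(3))
a=cv2.imread('pics/top0.png')[120:205,180:345];b=cv2.imread('pics/scene0.png')[155:265,165:325]
cv2.imwrite('pics/m.png',np.vstack([cv2.resize(a,(580,299),interpolation=2),cv2.resize(b[:, :],(436,300),interpolation=2) if 0 else cv2.copyMakeBorder(cv2.resize(b,(436,300),interpolation=2),0,0,0,144,0)]))
E
```

```text
new [0.614 0.231 0.03 ]
bar1 [0.641 0.078 0.236]
bar2 [ 0.558 -0.202  0.236]
can [0.749 0.215 0.19 ]
jar [0.476 0.317 0.058]
dish [0.448 0.165 0.034]
tape [ 0.46  -0.027  0.024]
```

View pics/m.png

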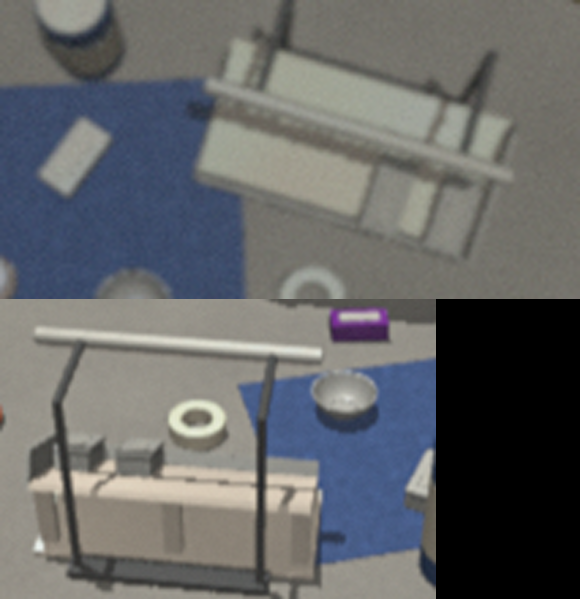

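Call:
{"op": "step_arm", "data": {"steps": [[25, -25, 4, 0, 0, -0.023], [25, -25, 4, 0, 0, -0.023], [25, -25, 4, 0, 0, -0.023], [25, -25, 4, 0, 0, -0.023], [25, -25, 4, 0, 0, -0.023], [25, -25, 4, 0, 0, -0.023], [25, -25, 4, 0, 0, -0.023], [25, -25, 4, 0, 0, -0.023], [25, -25, 4, 0, 0, -0.023], [25, -25, 4, 0, 0, -0.023], [25, -25, 4, 0, 0, -0.023], [25, -25, 4, 0, 0, -0.023], [0, 0, 0, 0, 0, 0], [0, 0, 0, 0, 0, 0]], "gripper": 1.0}}

```text
clock: 1.27
position: [0.5333, 0.278, 0.2746]
ee_rot: [1.019, 2.971, -0.001]
force: [-0.1, 0.0, -0.5]
width: 0.999
gripper_force: 0.0
```

```bash
python3 - <<'E'
from h import *
import pickle
s=observe();c=cams.get_calibration('wrist');im=cams.get_image('wrist')
pickle.dump((s,c,im),open('w1.pkl','wb'));print(s['position'],s['ee_rot'])
cv2.imwrite('pics/w1.png',cv2.resize(im[:,:,::-1],(800,600),interpolation=2))
E
```

```text
[0.53326264 0.27795741 0.27455637] [ 1.01890804e+00  2.97107943e+00 -1.28036650e-03]
```

View pics/w1.png

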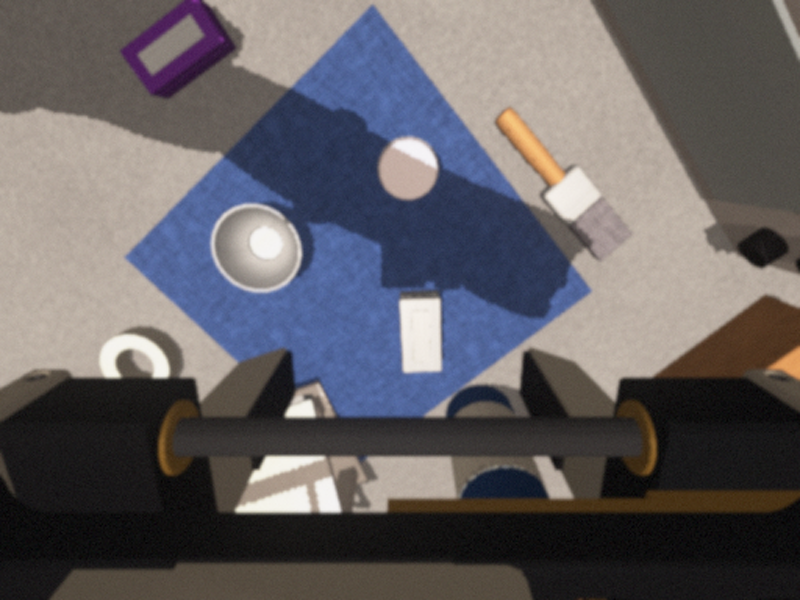

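```bash
python3 - <<'E'
from h import *
import pickle
s,c,im=pickle.load(open('w1.pkl','rb'))
# segment bright-low-saturation blob around case
hsv=cv2.cvtColor(im,cv2.COLOR_RGB2HSV);g=im.astype(int)
m=((g[:,:,2]-g[:,:,0]<15)&(hsv[:,:,2]>140)).astype(np.uint8);m[:170]=0;m[243:]=0;m[:,:245]=0;m[:,295:]=0
n,l,st,ce=cv2.connectedComponentsWithStats(m);i=1+st[1:,4].argmax();print(st[i],ce[i])
cn=max(cv2.findContours((l==i).astype(np.uint8),0,1)[0],key=cv2.contourArea)
b=cv2.boxPoints(cv2.minAreaRect(cn));print(b)
P=np.array([onz(c,u,v,.03) for u,v in b]);print(P.round(4),P.mean(0).round(4))
for i in range(4):
    d=P[(i+1)%4]-P[i];print(np.linalg.norm(d).round(4),np.degrees(np.arctan2(d[1],d[0])).round(1))
print(R.from_rotvec(s['ee_rot']).as_matrix().round(3))
M=R.from_rotvec(s['ee_rot']).as_matrix();W=c['world_to_cam'];print('cam in tool',M.T@(-W[:3,:3].T@W[:3,3]-s['position']),'cam axes in tool\n',(M.T@W[:3,:3].T).round(3))
E
```

```text
[ 256  190   27   49 1212] [269.02640264 213.8209571 ]
[[255.18758 190.87743]
 [280.95718 189.88628]
 [282.7755  237.16249]
 [257.0059  238.15364]]
[[0.5682 0.2409 0.03  ]
 [0.5909 0.2728 0.03  ]
 [0.6569 0.2274 0.03  ]
 [0.6329 0.1937 0.03  ]] [0.6122 0.2337 0.03  ]
0.0392 54.4
0.0801 -34.5
0.0414 -125.4
0.0802 143.9
[[-0.79   0.614  0.   ]
 [ 0.614  0.79  -0.001]
 [-0.001 -0.001 -1.   ]]
cam in tool [ 0.08281461  0.00025987 -0.15761303] cam axes in tool
 [[-0.001  0.952  0.307]
 [ 1.     0.001  0.   ]
 [ 0.     0.307 -0.952]]
```

Call:
{"op": "step_arm", "data": {"steps": [[7.9, -4.4, -18, 0, 0, 0.0047], [7.9, -4.4, -18, 0, 0, 0.0047], [7.9, -4.4, -18, 0, 0, 0.0047], [7.9, -4.4, -18, 0, 0, 0.0047], [7.9, -4.4, -18, 0, 0, 0.0047], [7.9, -4.4, -18, 0, 0, 0.0047], [7.9, -4.4, -18, 0, 0, 0.0047], [7.9, -4.4, -18, 0, 0, 0.0047], [7.9, -4.4, -18, 0, 0, 0.0047], [7.9, -4.4, -18, 0, 0, 0.0047], [0, 0, -16, 0, 0, 0], [0, 0, -16, 0, 0, 0], [0, 0, -16, 0, 0, 0], [0, 0, -16, 0, 0, 0], [0, 0, -13, 0, 0, 0], [0, 0, -7, 0, 0, 0], [0, 0, -5, 0, 0, 0], [0, 0, 0, 0, 0, 0]]}}

```text
clock: 2.82
position: [0.61, 0.2369, 0.0049]
ee_rot: [-0.94, -2.996, 0.001]
force: [0.1, -0.1, 0.1]
width: 0.997
gripper_force: 0.0
```

Call:
{"op": "step_arm", "data": {"steps": [[0, 0, 0, 0, 0, 0], [0, 0, 0, 0, 0, 0], [0, 0, 0, 0, 0, 0], [0, 0, 0, 0, 0, 0], [0, 0, 0, 0, 0, 0], [0, 0, 0, 0, 0, 0], [0, 0, 0, 0, 0, 0], [0, 0, 0, 0, 0, 0], [0, 0, 0, 0, 0, 0], [0, 0, 0, 0, 0, 0]], "gripper": 0.3, "force": 15}}

```text
clock: 3.65
position: [0.6107, 0.2364, 0.0058]
ee_rot: [-0.942, -2.997, 0.0]
force: [-1.2, -0.3, 1.4]
width: 0.428
gripper_force: 15.0
```

Call:
{"op": "step_arm", "data": {"steps": [[0, 0, 8, 0, 0, 0], [0, 0, 18, 0, 0, 0], [0, 0, 18, 0, 0, 0], [0, 0, 18, 0, 0, 0], [-11.5, -19, 17, 0, 0, 0.0233], [-11.5, -19, 17, 0, 0, 0.0233], [-11.5, -19, 17, 0, 0, 0.0233], [-11.5, -19, 17, 0, 0, 0.0233], [-11.5, -19, 17, 0, 0, 0.0233], [-11.5, -19, 17, 0, 0, 0.0233], [-11.5, -19, 17, 0, 0, 0.0233], [-11.5, -19, 17, 0, 0, 0.0233], [-11.5, -19, 17, 0, 0, 0.0233], [-11.5, -19, 17, 0, 0, 0.0233], [-11.5, -19, 17, 0, 0, 0.0233], [-11.5, -19, 17, 0, 0, 0.0233], [-11.5, -19, 17, 0, 0, 0.0233], [-11.5, -19, 17, 0, 0, 0.0233]]}}

```text
clock: 5.15
position: [0.4487, -0.0306, 0.307]
ee_rot: [0.441, 3.11, 0.001]
force: [0.4, -0.4, -0.4]
width: 0.433
gripper_force: 15.0
```

Call:
{"op": "step_arm", "data": {"steps": [[0, 0, 0, -0.0186, -0.0628, 0], [0, 0, 0, -0.0186, -0.0628, 0], [0, 0, 0, -0.0186, -0.0628, 0], [0, 0, 0, -0.0186, -0.0628, 0], [0, 0, 0, -0.0186, -0.0628, 0], [0, 0, 0, -0.0186, -0.0628, 0], [0, 0, 0, -0.0186, -0.0628, 0], [0, 0, 0, -0.0186, -0.0628, 0], [0, 0, 0, 0, 0, 0], [0, 0, 0, 0, 0, 0], [0, 0, 0, 0, 0, 0]]}}

```text
clock: 6.07
position: [0.45, -0.0298, 0.3064]
ee_rot: [0.37, 2.596, -0.102]
force: [1.1, -0.3, -0.7]
width: 0.434
gripper_force: 15.0
```

```bash
python3 - <<'E'
from h import *
import pickle
s=observe();c=cams.get_calibration('wrist');im=cams.get_image('wrist');t=cams.get_image('top')
cv2.imwrite('pics/top1.png',t[:,:,::-1])
pickle.dump((s,c,im),open('w2.pkl','wb'));print(s)
cv2.imwrite('pics/w2.png',cv2.resize(im[:,:,::-1],(800,600),interpolation=2))
E
```

```text
{'clock': 6.0667, 'joints': array([-0.29421578, -0.20816345,  0.01193878,  2.24054639,  0.43305099,
        0.70444373,  0.7304258 ]), 'dq': array([-0.00180587,  0.01307672,  0.00622141, -0.01310858,  0.00474101,
       -0.00523465, -0.00839264]), 'joint_efforts': array([  0.0551187 , -17.62507617,  -1.07264645, -33.43833089,
         1.66783031,  -2.09763385,  -0.0609971 ]), 'position': array([ 0.45004535, -0.02976563,  0.30636093]), 'ee_rot': array([ 0.3703048 ,  2.59606093, -0.10212116]), 'force': array([ 1.08380791, -0.2681009 , -0.74292731]), 'ft_torque': array([ 0.20246824,  0.67624559, -0.04657858]), 'gripper_force': 14.989028424024582, 'width': 0.43400327585230364}
```

View pics/w2.png

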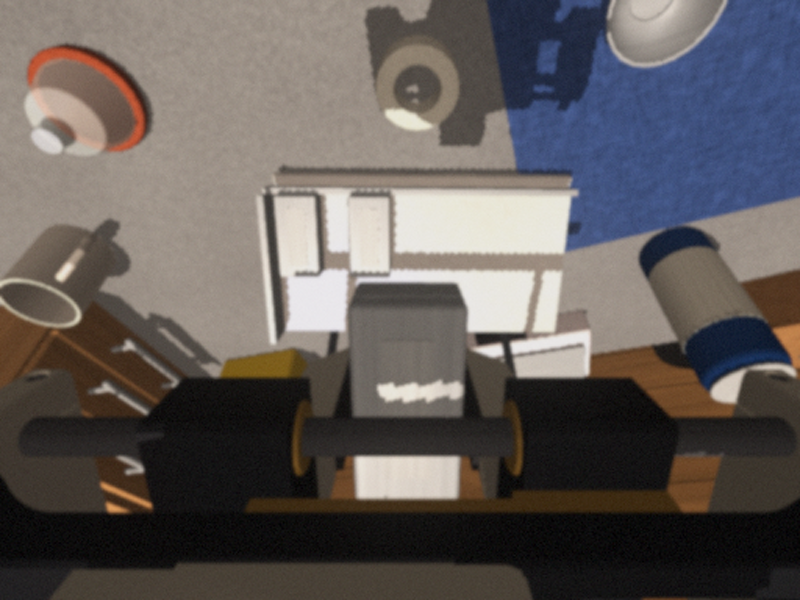

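```bash
python3 - <<'E'
from h import *
import pickle
s,c,im=pickle.load(open('w2.pkl','rb'))
a=cv2.resize(im[100:225,160:380,::-1],(792,450),interpolation=2)
cv2.imwrite('pics/w2c.png',a)
E
```

```text
(no output)
```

View pics/w2c.png

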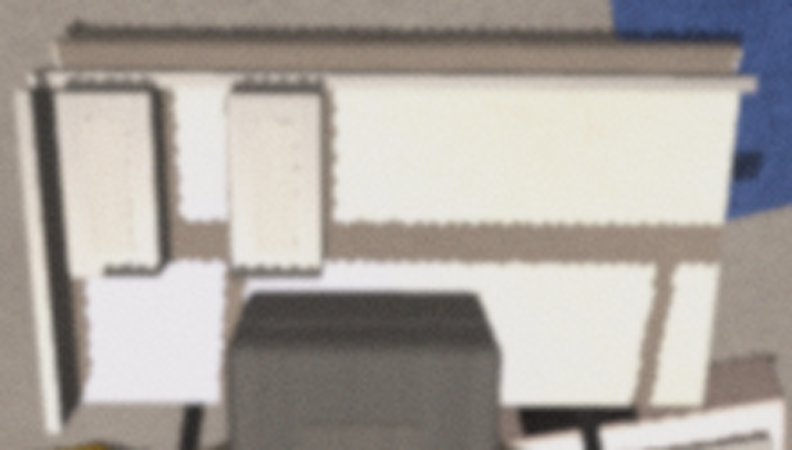

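```bash
cat > fit.py <<'E'
from h import *
def slopeT(ox,oy,yaw,tilt=np.radians(30)):
    M=R.from_euler('z',yaw).as_matrix()@R.from_euler('y',-tilt).as_matrix()
    return M,np.array([ox,oy,.03])
def top(cx,cy,psi,x,y,z=.03):
    return np.array([cx+np.cos(psi)*x-np.sin(psi)*y,cy+np.sin(psi)*x+np.cos(psi)*y,z])
E
cat > f2.py <<'E'
from fit import *
import pickle
from scipy.optimize import least_squares
s,c,im=pickle.load(open('w2.pkl','rb'));tc=cams.get_calibration('top')
px=lambda u,v:np.array([160+(u+.5)/3.6-.5,100+(v+.5)/3.6-.5])
corn=[(-.04,.02),(-.04,-.02),(.04,-.02),(.04,.02)]
# in image left = toward wall (-y)
W=[px(*p) for p in [(152,90),(57,90),(70,272),(158,268)]]
Mi=[px(*p) for p in [(320,90),(231,90),(230,269),(322,270)]]
F=[((.15,.30,0),px(706,405)),((.15,0.,0),px(83,403)),((0,.0,.036),px(35,88))]
def res(p):
    M,o=slopeT(*p[:3]);r=[]
    for q,cc in((p[3:6],W),(p[6:9],Mi)):
        r+=[proj(c,M@top(*q,*k)+o)[0]-uv for k,uv in zip(corn,cc)]
    r+=[proj(c,M@np.array(a)+o)[0]-uv for a,uv in F]
    return np.array(r).ravel()
x=least_squares(res,[.56,-.19,-.29,.04,.02,0,.04,.08,0],loss='soft_l1')
p=x.x;print('slope',p[:3].round(4),np.degrees(p[2]).round(2));print('wall',p[3:6].round(4),'mid',p[6:9].round(4));print(res(p).reshape(-1,2).round(1).tolist())
M,o=slopeT(*p[:3]);pickle.dump((M,o),open('slope.pkl','wb'))
k=.64;k2=3.515
for y in(0,.3):
    print('ledge top',px(757,85) if y else '',proj(c,M@np.array([0,y,.018])+o).round(1))
rx=np.array([np.cos(p[2]),np.sin(p[2]),0]);ry=np.array([-rx[1],rx[0],0])
b=np.array([onz(tc,180+a/k2,120+d/k2,.236+.009) for a,d in((207,85),(512,176))]);print('bar',b.round(4),'len',np.linalg.norm(b[1]-b[0]),'yaw',np.degrees(np.arctan2(*(b[0]-b[1])[[0,1]])))
print('bar rel slope origin: along x,y',(b-o)@rx,(b-o)@ry)
# held case state
T=R.from_rotvec(s['ee_rot']).as_matrix();tp=s['position']
print('TCP in slope',M.T@(tp-o),'tool axes in slope\n',(M.T@T).round(3))
print(M.round(4))
E
python3 f2.py
```

```text
slope [ 0.5127 -0.1869 -0.2949] -16.9
wall [ 0.0389  0.0263 -0.0136] mid [ 0.038   0.0962 -0.0128]
[[0.4, -0.6], [-0.5, -1.3], [-0.5, 0.8], [0.8, 2.4], [1.2, -0.8], [-1.3, -1.5], [-0.1, 1.4], [0.1, 1.7], [-0.2, 0.3], [0.6, -0.5], [-0.3, 0.5]]
ledge top  [[172.8 123.6]]
ledge top [369.91666667 123.25      ] [[370.8 125.5]]
bar [[ 0.6386  0.0815  0.245 ]
 [ 0.5544 -0.2023  0.245 ]] len 0.29599865548261345 yaw 16.537019079884825
bar rel slope origin: along x,y [0.04246563 0.04433765] [ 0.29333483 -0.0026579 ]
TCP in slope [0.04668166 0.13207619 0.29216244] tool axes in slope
 [[-1.    -0.011 -0.001]
 [-0.011  1.     0.004]
 [ 0.001  0.004 -1.   ]]
[[ 0.8286  0.2907 -0.4784]
 [-0.2517  0.9568  0.1453]
 [ 0.5     0.      0.866 ]]
```

Call:
{"op": "step_arm", "data": {"steps": [[12, 0.3, -20.2, 0, 0, 0], [12, 0.3, -20.2, 0, 0, 0], [12, 0.3, -20.2, 0, 0, 0], [12, 0.3, -20.2, 0, 0, 0], [12, 0.3, -20.2, 0, 0, 0], [12, 0.3, -20.2, 0, 0, 0], [12, 0.3, -20.2, 0, 0, 0], [12, 0.3, -20.2, 0, 0, 0], [12, 0.3, -20.2, 0, 0, 0], [12, 0.3, -20.2, 0, 0, 0], [3.7, -1.1, -6.6, 0, 0, 0], [3.7, -1.1, -6.6, 0, 0, 0], [3.7, -1.1, -6.6, 0, 0, 0], [3.7, -1.1, -6.6, 0, 0, 0], [3.7, -1.1, -6.6, 0, 0, 0], [0, 0, 0, 0, 0, 0], [0, 0, 0, 0, 0, 0]]}}

```text
clock: 7.58
position: [0.5867, -0.0331, 0.0758]
ee_rot: [0.371, 2.593, -0.104]
force: [-0.4, -0.2, -1.2]
width: 0.435
gripper_force: 15.0
```

```bash
cat > st.py <<'E'
from h import *
import pickle
M,o=pickle.load(open('slope.pkl','rb'));s=observe();T=R.from_rotvec(s['ee_rot']).as_matrix()
print(s['clock'],'TCP slope mm',(1e3*M.T@(s['position']-o)).round(1),'F slope',(M.T@s['force']).round(2),'w',s['width'],'axes\n',(M.T@T).round(3))
E
cat > look.py <<'E'
import sys
from h import *
import pickle
n=sys.argv[1];s=observe();c=cams.get_calibration('wrist');im=cams.get_image('wrist')
pickle.dump((s,c,im),open(n+'.pkl','wb'));cv2.imwrite('pics/'+n+'.png',cv2.resize(im[:,:,::-1],(800,600),interpolation=2))
E
python3 st.py; python3 look.py w3
```

```text
7.5833 TCP slope mm [ 45.4 168.6  26.7] F slope [-0.83 -0.29 -0.86] w 0.4348274981313536 axes
 [[-1.    -0.01   0.002]
 [-0.01   1.     0.002]
 [-0.002  0.002 -1.   ]]
```

View pics/w3.png

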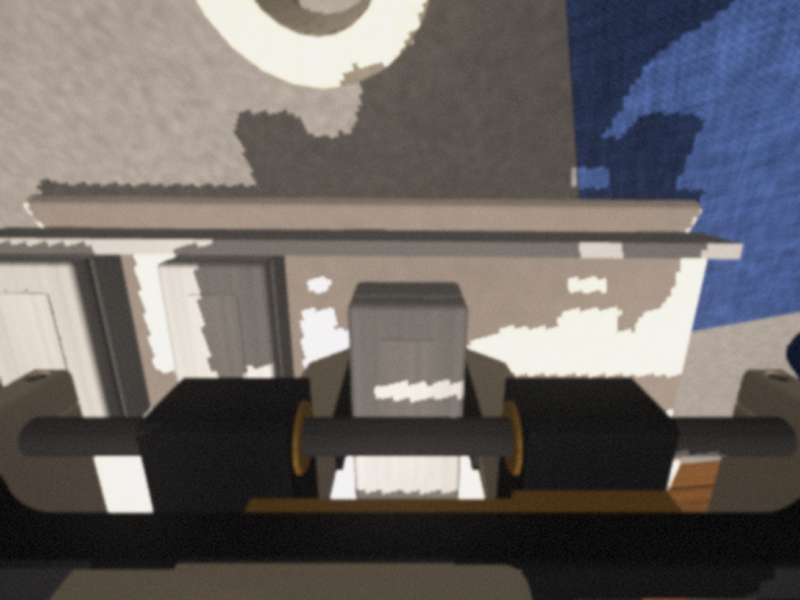

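Call:
{"op": "step_arm", "data": {"steps": [[2.1, -0.6, -3.8, 0.0096, -0.003, -0.0173], [2.1, -0.6, -3.8, 0, 0, 0], [2.1, -0.6, -3.8, 0, 0, 0], [1.4, -0.4, -2.6, 0, 0, 0], [0, 0, 0, 0, 0, 0], [0, 0, 0, 0, 0, 0]]}}

```text
clock: 8.13
position: [0.5936, -0.0347, 0.0622]
ee_rot: [0.396, 2.589, -0.096]
force: [0.2, -0.1, -0.7]
width: 0.437
gripper_force: 15.0
```

Call:
{"op": "step_arm", "data": {"steps": [[0.5, -0.15, -0.9, 0, 0, 0], [0.5, -0.15, -0.9, 0, 0, 0], [0.5, -0.15, -0.9, 0, 0, 0], [0, 0, 0, 0, 0, 0]]}}

```text
clock: 8.47
position: [0.5952, -0.035, 0.0594]
ee_rot: [0.395, 2.589, -0.096]
force: [-1.1, 1.1, -0.7]
width: 0.434
gripper_force: 15.0
```

```bash
python3 st.py
```

```text
8.4667 TCP slope mm [ 44.8 169.2   8.1] F slope [-1.55  0.75  0.08] w 0.43408223939947665 axes
 [[-1.     0.009  0.002]
 [ 0.009  1.     0.003]
 [-0.002  0.003 -1.   ]]
```

Call:
{"op": "step_arm", "data": {"steps": [[0.5, -0.15, -0.9, 0, 0, 0], [0.5, -0.15, -0.9, 0, 0, 0], [0, 0, 0, 0, 0, 0]]}}

```text
clock: 8.72
position: [0.5962, -0.0353, 0.0577]
ee_rot: [0.396, 2.589, -0.096]
force: [-1.4, 0.5, -0.0]
width: 0.433
gripper_force: 15.0
```

Call:
{"op": "step_arm", "data": {"steps": [[0.5, -0.15, -0.9, 0, 0, 0], [0, 0, 0, 0, 0, 0]]}}

```text
clock: 8.88
position: [0.5966, -0.0354, 0.0572]
ee_rot: [0.396, 2.588, -0.096]
force: [-5.1, 1.6, 7.9]
width: 0.435
gripper_force: 15.0
```

```bash
python3 st.py
```

```text
8.8833 TCP slope mm [ 44.9 169.3   5.5] F slope [-0.66  0.02  9.45] w 0.43481194441024656 axes
 [[-1.     0.009  0.003]
 [ 0.009  1.     0.004]
 [-0.003  0.004 -1.   ]]
```

Call:
{"op": "step_arm", "data": {"steps": [[-0.9, 0.26, -0.2, 0, 0, 0], [-0.8, 0.25, -0.5, 0, 0, 0], [-0.8, 0.25, -0.5, 0, 0, 0], [-0.8, 0.25, -0.5, 0, 0, 0], [-0.8, 0.25, -0.5, 0, 0, 0], [0, 0, 0, 0, 0, 0]]}}

```text
clock: 9.38
position: [0.5934, -0.0344, 0.0553]
ee_rot: [0.396, 2.587, -0.096]
force: [0.5, -0.8, 5.0]
width: 0.435
gripper_force: 15.0
```

```bash
python3 st.py
```

```text
9.3833 TCP slope mm [ 41.  169.3   5.5] F slope [ 3.14 -0.6   3.95] w 0.43537035923459777 axes
 [[-1.     0.01   0.004]
 [ 0.01   1.     0.003]
 [-0.004  0.004 -1.   ]]
```

Call:
{"op": "step_arm", "data": {"steps": [[-0.8, 0.25, -0.5, 0, 0, 0], [-0.8, 0.25, -0.5, 0, 0, 0], [0, 0, 0, 0, 0, 0]]}}

```text
clock: 9.63
position: [0.5919, -0.0338, 0.0544]
ee_rot: [0.396, 2.587, -0.096]
force: [-0.7, -0.2, 6.5]
width: 0.431
gripper_force: 15.0
```

```bash
python3 st.py
```

```text
9.6333 TCP slope mm [ 39.3 169.4   5.5] F slope [ 2.69 -0.39  5.98] w 0.4311631562095563 axes
 [[-1.     0.01   0.005]
 [ 0.01   1.     0.004]
 [-0.005  0.004 -1.   ]]
```

Call:
{"op": "step_arm", "data": {"steps": [[-0.8, 0.25, -0.5, 0, 0, 0], [0, 0, 0, 0, 0, 0]]}}

```text
clock: 9.8
position: [0.5912, -0.0336, 0.0539]
ee_rot: [0.396, 2.586, -0.096]
force: [0.4, -0.3, 6.7]
width: 0.437
gripper_force: 15.0
```

```bash
python3 st.py
```

```text
9.8 TCP slope mm [ 38.4 169.4   5.5] F slope [ 3.73 -0.13  5.58] w 0.43664777434780006 axes
 [[-1.     0.01   0.005]
 [ 0.01   1.     0.004]
 [-0.005  0.004 -1.   ]]
```

Call:
{"op": "step_arm", "data": {"steps": [[-0.8, 0.25, -0.5, 0, 0, 0], [-0.8, 0.25, -0.5, 0, 0, 0], [0, 0, 0, 0, 0, 0]]}}

```text
clock: 10.05
position: [0.5898, -0.0332, 0.0531]
ee_rot: [0.396, 2.586, -0.096]
force: [-0.2, -0.5, 7.5]
width: 0.431
gripper_force: 15.0
```

```bash
python3 st.py
```

```text
10.05 TCP slope mm [ 36.8 169.5   5.5] F slope [ 3.73 -0.54  6.48] w 0.43132209785757925 axes
 [[-1.     0.01   0.005]
 [ 0.01   1.     0.004]
 [-0.005  0.004 -1.   ]]
```

Call:
{"op": "step_arm", "data": {"steps": [[-0.8, 0.25, -0.5, 0, 0, 0], [0, 0, 0, 0, 0, 0]]}}

```text
clock: 10.22
position: [0.5898, -0.0332, 0.0531]
ee_rot: [0.396, 2.584, -0.097]
force: [1.8, -0.5, 8.6]
width: 0.435
gripper_force: 15.0
```

```bash
python3 st.py
```

```text
10.2167 TCP slope mm [ 36.7 169.4   5.5] F slope [5.95 0.06 6.54] w 0.4348388472827599 axes
 [[-1.     0.01   0.007]
 [ 0.01   1.     0.003]
 [-0.007  0.003 -1.   ]]
```

Call:
{"op": "step_arm", "data": {"steps": [[0, 0, 0, 0, 0, 0], [0, 0, 0, 0, 0, 0], [0, 0, 0, 0, 0, 0], [0, 0, 0, 0, 0, 0]], "gripper": 0.56}}

```text
clock: 10.55
position: [0.5873, -0.0327, 0.0513]
ee_rot: [0.395, 2.59, -0.096]
force: [-1.1, 0.2, 0.2]
width: 0.557
gripper_force: 0.0
```

Call:
{"op": "step_arm", "data": {"steps": [[-1.0, 0.3, 1.7, 0, 0, 0], [-3.8, 1.2, 6.9, 0, 0, 0], [-3.8, 1.2, 6.9, 0, 0, 0], [-3.8, 1.2, 6.9, 0, 0, 0], [-3.8, 1.2, 6.9, 0, 0, 0], [-3.8, 1.2, 6.9, 0, 0, 0], [-3.8, 1.2, 6.9, 0, 0, 0], [3.2, 10.5, 0, 0, 0, 0], [3.2, 10.5, 0, 0, 0, 0], [3.2, 10.5, 0, 0, 0, 0], [3.2, 10.5, 0, 0, 0, 0], [3.2, 10.5, 0, 0, 0, 0], [0, 0, 0, 0, 0, 0]]}}

```text
clock: 11.63
position: [0.5805, 0.0301, 0.0948]
ee_rot: [0.392, 2.589, -0.093]
force: [1.0, 0.6, 0.0]
width: 0.56
gripper_force: 0.0
```

Call:
{"op": "step_arm", "data": {"steps": [[0, 0, 0, 0, 0, 0], [0, 0, 0, 0, 0, 0], [0, 0, 0, 0, 0, 0], [0, 0, 0, 0, 0, 0], [0, 0, 0, 0, 0, 0], [0, 0, 0, 0, 0, 0]], "gripper": 0}}

```text
clock: 12.13
position: [0.5798, 0.0269, 0.0947]
ee_rot: [0.396, 2.589, -0.096]
force: [-0.4, -0.8, -0.4]
width: 0.176
gripper_force: 0.0
```

```bash
python3 st.py; python3 look.py w4
```

```text
12.1333 TCP slope mm [ 34.2 224.   55. ] F slope [-0.31 -0.86 -0.3 ] w 0.17592729464397422 axes
 [[-1.     0.01   0.002]
 [ 0.01   1.     0.003]
 [-0.002  0.003 -1.   ]]
```

View pics/w4.png

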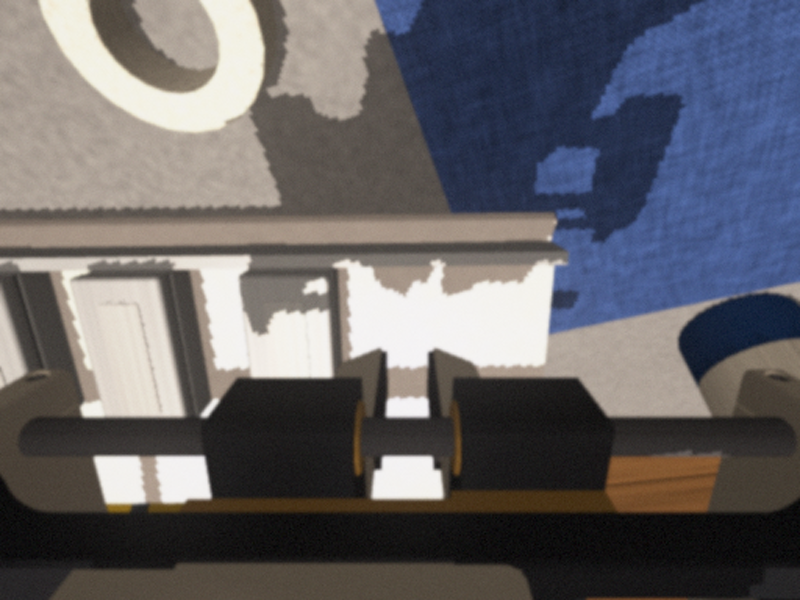

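Call:
{"op": "step_arm", "data": {"steps": [[0, 0, 0, 0, 0, 0], [0, 0, 0, 0, 0, 0], [0, 0, 0, 0, 0, 0], [0, 0, 0, 0, 0, 0], [3.67, -1.1, -6.63, 0, 0, 0], [3.67, -1.1, -6.63, 0, 0, 0], [3.67, -1.1, -6.63, 0, 0, 0], [3.67, -1.1, -6.63, 0, 0, 0], [3.67, -1.1, -6.63, 0, 0, 0], [3.67, -1.1, -6.63, 0, 0, 0], [0, 0, 0, 0, 0, 0], [0, 0, 0, 0, 0, 0]]}}

```text
clock: 13.18
position: [0.6017, 0.0204, 0.0546]
ee_rot: [0.396, 2.589, -0.096]
force: [-0.4, -0.1, -0.1]
width: 0.002
gripper_force: 0.0
```

```bash
python3 st.py
```

```text
13.1833 TCP slope mm [ 33.9 224.2   8.9] F slope [-0.34 -0.26  0.14] w 0.0019241870814213674 axes
 [[-1.     0.009  0.002]
 [ 0.009  1.     0.003]
 [-0.002  0.003 -1.   ]]
```

Call:
{"op": "step_arm", "data": {"steps": [[-0.9, -2.86, 0, 0, 0, 0], [-0.9, -2.86, 0, 0, 0, 0], [-0.9, -2.86, 0, 0, 0, 0], [-0.9, -2.86, 0, 0, 0, 0], [-0.9, -2.86, 0, 0, 0, 0], [-0.9, -2.86, 0, 0, 0, 0], [-0.9, -2.86, 0, 0, 0, 0], [-0.9, -2.86, 0, 0, 0, 0], [-0.9, -2.86, 0, 0, 0, 0], [-0.9, -2.86, 0, 0, 0, 0], [-0.9, -2.86, 0, 0, 0, 0], [-0.9, -2.86, 0, 0, 0, 0], [-0.9, -2.86, 0, 0, 0, 0], [-0.9, -2.86, 0, 0, 0, 0], [-0.9, -2.86, 0, 0, 0, 0], [-0.9, -2.86, 0, 0, 0, 0], [-0.9, -2.86, 0, 0, 0, 0], [-0.9, -2.86, 0, 0, 0, 0], [-0.9, -2.86, 0, 0, 0, 0], [0, 0, 0, 0, 0, 0]]}}

```text
clock: 14.85
position: [0.5849, -0.0343, 0.0551]
ee_rot: [0.396, 2.588, -0.096]
force: [1.9, 1.3, 1.4]
width: 0.009
gripper_force: 0.8
```

```bash
python3 st.py; python3 look.py w5
```

```text
14.85 TCP slope mm [ 33.9 167.    9.4] F slope [1.95 1.74 0.54] w 0.008783077297474276 axes
 [[-1.     0.01   0.003]
 [ 0.01   1.     0.003]
 [-0.003  0.003 -1.   ]]
```

View pics/w5.png

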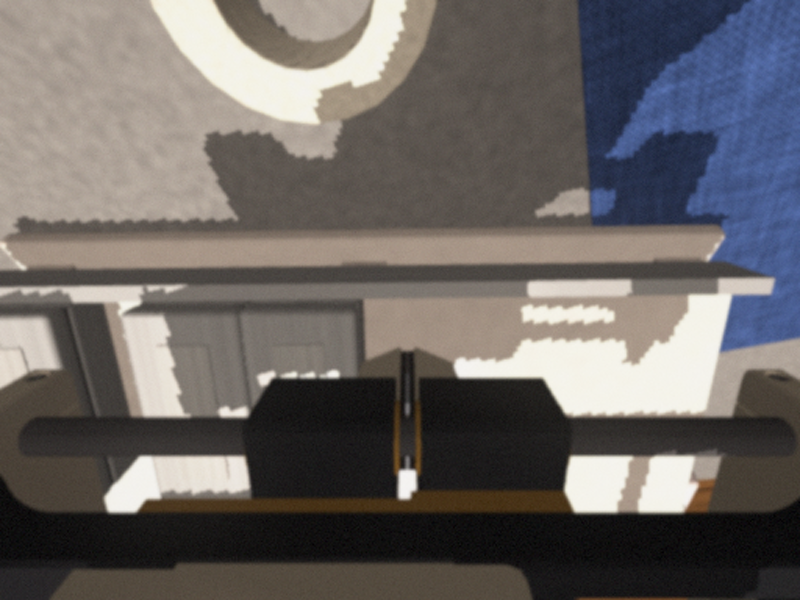

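Call:
{"op": "step_arm", "data": {"steps": [[-0.6, -1.91, 0, 0, 0, 0], [-0.6, -1.91, 0, 0, 0, 0], [-0.6, -1.91, 0, 0, 0, 0], [-0.6, -1.91, 0, 0, 0, 0], [-0.6, -1.91, 0, 0, 0, 0], [-0.6, -1.91, 0, 0, 0, 0], [-0.6, -1.91, 0, 0, 0, 0], [-0.6, -1.91, 0, 0, 0, 0], [-0.6, -1.91, 0, 0, 0, 0], [-0.6, -1.91, 0, 0, 0, 0], [0, 0, 0, 0, 0, 0]]}}

```text
clock: 15.82
position: [0.5789, -0.0533, 0.0551]
ee_rot: [0.396, 2.588, -0.096]
force: [3.5, 2.7, 4.0]
width: 0.006
gripper_force: 1.8
```

```bash
python3 st.py
```

```text
15.8167 TCP slope mm [ 33.7 147.    9.5] F slope [4.17 3.63 2.2 ] w 0.005996644351180368 axes
 [[-1.     0.01   0.003]
 [ 0.01   1.     0.003]
 [-0.003  0.003 -1.   ]]
```

Call:
{"op": "step_arm", "data": {"steps": [[-0.6, -1.91, 0, 0, 0, 0], [-0.6, -1.91, 0, 0, 0, 0], [-0.6, -1.91, 0, 0, 0, 0], [0, 0, 0, 0, 0, 0]]}}

```text
clock: 16.15
position: [0.5772, -0.0586, 0.0551]
ee_rot: [0.395, 2.588, -0.096]
force: [3.0, 2.7, 2.1]
width: 0.006
gripper_force: 2.1
```

```bash
python3 st.py
```

```text
16.15 TCP slope mm [ 33.7 141.5   9.5] F slope [2.82 3.5  0.77] w 0.006112813903087102 axes
 [[-1.     0.009  0.003]
 [ 0.009  1.     0.004]
 [-0.003  0.004 -1.   ]]
```

Call:
{"op": "step_arm", "data": {"steps": [[-0.45, -1.43, 0, 0, 0, 0], [-0.45, -1.43, 0, 0, 0, 0], [0, 0, 0, 0, 0, 0]]}}

```text
clock: 16.4
position: [0.5764, -0.0611, 0.0551]
ee_rot: [0.395, 2.588, -0.095]
force: [3.2, 3.9, 2.5]
width: 0.006
gripper_force: 2.6
```

```bash
python3 st.py
```

```text
16.4 TCP slope mm [ 33.7 138.8   9.6] F slope [2.94 4.63 1.2 ] w 0.006420190455941639 axes
 [[-1.     0.009  0.003]
 [ 0.009  1.     0.004]
 [-0.003  0.004 -1.   ]]
```

Call:
{"op": "step_arm", "data": {"steps": [[-0.45, -1.43, 0, 0, 0, 0], [-0.45, -1.43, 0, 0, 0, 0], [0, 0, 0, 0, 0, 0]]}}

```text
clock: 16.65
position: [0.5756, -0.0639, 0.0551]
ee_rot: [0.395, 2.588, -0.095]
force: [3.7, 4.4, 3.4]
width: 0.006
gripper_force: 2.7
```

```bash
python3 st.py
```

```text
16.65 TCP slope mm [ 33.7 135.9   9.6] F slope [3.65 5.29 1.8 ] w 0.006138739416272698 axes
 [[-1.     0.009  0.003]
 [ 0.009  1.     0.004]
 [-0.003  0.004 -1.   ]]
```

Call:
{"op": "step_arm", "data": {"steps": [[-0.45, -1.43, 0, 0, 0, 0], [-0.45, -1.43, 0, 0, 0, 0], [0, 0, 0, 0, 0, 0]]}}

```text
clock: 16.9
position: [0.5753, -0.0642, 0.0552]
ee_rot: [0.39, 2.589, -0.091]
force: [5.5, 10.6, 2.7]
width: 0.006
gripper_force: 6.0
```

```bash
python3 st.py
```

```text
16.9 TCP slope mm [ 33.6 135.5   9.7] F slope [ 3.29 11.73  1.25] w 0.005825451514469182 axes
 [[-1.     0.006  0.002]
 [ 0.006  1.     0.008]
 [-0.002  0.008 -1.   ]]
```

Call:
{"op": "step_arm", "data": {"steps": [[-0.3, -0.95, 0, 0, 0, 0], [0, 0, 0, 0, 0, 0]]}}

```text
clock: 17.07
position: [0.5753, -0.0642, 0.0553]
ee_rot: [0.389, 2.589, -0.089]
force: [5.7, 13.4, 2.8]
width: 0.005
gripper_force: 7.1
```

```bash
python3 st.py
```

```text
17.0667 TCP slope mm [ 33.6 135.5   9.8] F slope [ 2.75 14.51  1.67] w 0.005459201097450385 axes
 [[-1.     0.006  0.002]
 [ 0.006  1.     0.009]
 [-0.002  0.009 -1.   ]]
```

Call:
{"op": "step_arm", "data": {"steps": [[0.9, 2.86, 0, 0, 0, 0], [0.9, 2.86, 0, 0, 0, 0], [0.9, 2.86, 0, 0, 0, 0], [0.9, 2.86, 0, 0, 0, 0], [0.9, 2.86, 0, 0, 0, 0], [-4, 1.2, 7, 0, 0, 0], [-9.6, 2.9, 17.3, 0, 0, 0], [-9.6, 2.9, 17.3, 0, 0, 0], [-9.6, 2.9, 17.3, 0, 0, 0], [-9.6, 2.9, 17.3, 0, 0, 0], [-9.6, 2.9, 17.3, 0, 0, 0], [-9.6, 2.9, 17.3, 0, 0, 0], [-9.6, 2.9, 17.3, 0, 0, 0], [-9.6, 2.9, 17.3, 0, 0, 0], [-9.6, 2.9, 17.3, 0, 0, 0], [-9.6, 2.9, 17.3, 0, 0, 0], [0, 0, 0, 0, 0, 0], [0, 0, 0, 0, 0, 0]]}}

```text
clock: 18.57
position: [0.4904, -0.0287, 0.2169]
ee_rot: [0.397, 2.584, -0.103]
force: [0.3, -0.6, -1.0]
width: 0.004
gripper_force: 0.0
```

```bash
python3 st.py; python3 look.py w6; python3 - <<'E'
from h import *
import pickle
M,o=pickle.load(open('slope.pkl','rb'))
s,c,im=pickle.load(open('w6.pkl','rb'))
q=proj(c,np.array([M@np.array(p)+o for p in [(0,0,.036),(.1,.0,.036),(0,.16,0),(.1,.16,0)]]));print(q)
u0,v0=np.floor(q.min(0)-12).astype(int);u1,v1=np.ceil(q.max(0)+12).astype(int)
u0,v0=max(u0,0),max(v0,0);k=min(800/(u1-u0),600/(v1-v0));print(u0,v0,k)
cv2.imwrite('pics/w6c.png',cv2.resize(im[v0:v1,u0:u1,::-1],None,fx=k,fy=k,interpolation=2)[:600,:800])
E
```

```text
18.5667 TCP slope mm [ 35.1 144.8 195.6] F slope [-0.11 -0.45 -1.09] w 0.004231195948600804 axes
 [[-1.     0.009  0.008]
 [ 0.009  1.    -0.001]
 [-0.008 -0.001 -1.   ]]
[[132.7927746  143.6367323 ]
 [145.11013673 223.80623047]
 [272.50765006 137.8052386 ]
 [272.23114433 211.41586828]]
120 125 4.848484848484849
```

View pics/w6c.png

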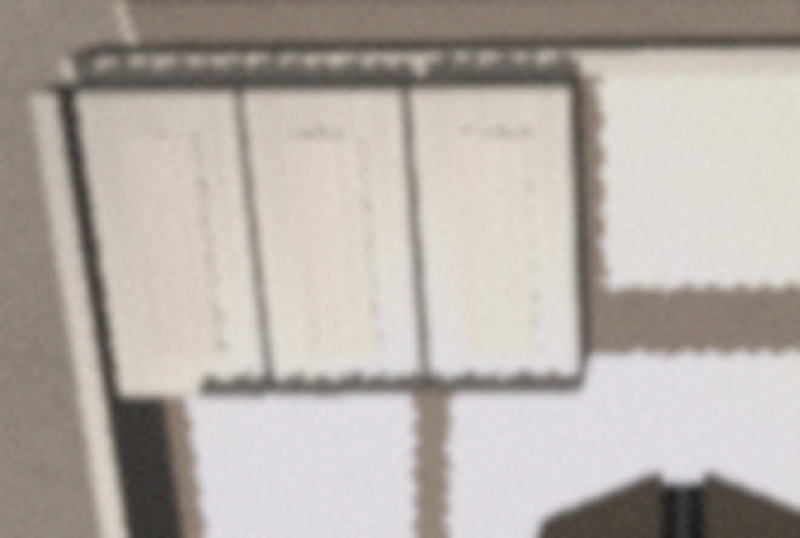

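```bash
python3 -c "
from cell import job;print(job.sign_off())"
```

```text
the job is handed in; nothing more can be done
None
```

The job is handed in at about 18.6 s: the instrument case lies flat on the slope, and the last picture shows all three cases side by side without gaps, snug against the end wall and resting on the ledge.

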